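# Zero the length counter and take the long board off the measuring stand

## Robot

A 6-joint arm with a two-finger parallel gripper is mounted at the origin on the work surface. World frame = base frame: x ahead of the robot, y to its left, z up, the work surface at z = 0. Lengths are in mm, angles in degrees, forces in N, time in s.
With the tool pointing down it reaches from about 350 to 950 mm from the base axis. Payload 17.4 kg.
Tool frame: the origin (TCP) lies midway between the tips of the shut fingers; the grasp point (between the pads) lies arm.grip_point_offset behind it (arm.grip_point_offset is the distance from the TCP to the grasp point, in mm); z points along the fingers, y is the line along which they close (so a half turn about z gives the same grasp; the last joint's range is limited). The gripper opens to 93 mm and grips with 3 to 60 N. Pads are 15 mm wide; open, the fingers measure 128 mm over their backs; the gripper's body (75 mm by 188 mm) begins 65 mm behind the grasp point.
Start: joints at [-2.166, 6.646, 82.598, -0, 90.757, -2.166], TCP at [675.005, -0.009, 218.646] pointing down, gripper open.
Joint ranges: [-162.19, 162.19], [-47.58, 125.68], [4.15, 143.07], [-65.23, 245.23], [0.69, 171.88], [-170.13, 170.13]. Speed limits (degrees/s): [108.29, 108.29, 127.2, 180, 180, 180].

## Interface

Orientations are given as [roll, pitch, yaw] about the fixed x, y, z axes, in that order (R = Rz(yaw) Ry(pitch) Rx(roll)).
In Python, from station import arm, vision, finder gives the robot as it stands.
- The arm moves only by the tool creep_tool, called after "Emit:" as name(argument=value, ...) on one line, values as JSON. Schema: {"type":"object","properties":{"ticks":{"type":"array","items":{"type":"array","items":{"type":"number"},"minItems":4,"maxItems":4},"minItems":1,"maxItems":5},"aperture":{"type":"number"},"grip_n":{"type":"number"},"only":{"type":"string"},"quiet":{"type":"boolean"},"lines":{"type":"string"}},"required":["ticks"],"additionalProperties":false}. ticks is a list of rows, 1 to 5 of them, each of 4 numbers: dx, dy, dz in mm, then a turn about the tool's z in degrees; each row is the pose to reach, as a shift and turn from the pose commanded when the call began, along the tool's axes at that moment; what a row does not reach only later rows make up. A row lasts 1/10 s, in which the tool goes at most 50 mm and 8.59 degrees, less where a joint would pass 70% of its speed; a pose out of reach is approached as far as the arm can. aperture is the finger opening in mm, set as the call begins (left out keeps the last). The fingers move at their own pace and stop on an object; grip_n is the grip in N (left out, the last holds). Time passes only in rows, so rows that do not move let the fingers close. The tool returns the time, the measured TCP pose, the force, the opening and the grip force at its end. only (a regular expression) keeps the lines of the reply that match it, lines (a string "A,B") keeps lines A to B, and quiet returns only ok. Input that does not fit is refused with a message, and nothing moves.
- arm.sense(): the state, without advancing time (a new reading comes with each control period).
- vision.capture(name): name is "scene" or "side" or "wrist"; returns a dict with "color" (400x640x3 uint8, red, green, blue), "mtx" (3x3 intrinsics, pixels), "rvec" (rotation vector, rad) and "tvec" (3), from world to camera coordinates, as OpenCV has them; the wrist camera has in their place "hand_eye" (4x4, takes a point from camera to tool coordinates, whose origin is the TCP and whose axes are the flange's). Camera axes: x right, y down, z forward; pixel columns grow to the right and rows downward; lengths in mm; the calibration is good to about 2 mm. The wrist camera is an equidistant fisheye: a pixel r from the principal point sees the ray r / f radians off the axis. A picture is of the moment at which its call begins: read the wrist's pose just before it. There is no depth.
- arm.sign_off(): hands the job in; it is judged then, once.
Trained networks look in a picture, given as the dict that the camera call returned (one of the last four; its "shot" number tells which), for a name from the list of things; names that differ only in an ending like _2 or _b are one class to them, and where a whole thing is asked for, a point or a joint stands for the part that bears it (a point fixed in the world has none). Each returns a list of dicts, best first, with "confidence" (0 to 1); they miss things now and then, are a little off and sometimes report something else, mostly with a low value. They report only what shows in the picture. A call takes as long as a camera call.
- finder.recognise(target, picture): "rect" ([left, top, width, height] in pixels, round what is visible of it).
The state is a dict: "time": time; "q": joint angles; "dq": joint speeds; "joint_torque": joint torques, N m; "ee_pos": TCP position; "tcp_rot": TCP orientation; "force": force on the tool from outside, world axes, zero at the start; "torque": the same for the moment, N m; "width": finger opening in mm; "grip_force": force on a finger pad.
Only numpy, scipy, OpenCV 4.12 (cv2) and the standard library are available. Lean on these libraries where they do the work, as an engineer would, in place of code of your own. Each camera call takes 0.05 s, during which the arm holds its last target. There are 200 camera calls.

## Task

Clear the measuring stand for the next piece: first turn the length counter's reset knob back to its zero stop, then grip the longer board (the one with a block glued on one end), lift it off the stand keeping it level all the way, and finish while holding it still and level in the air, at least 10 cm above where it lay. Leave the counter at zero, and leave the shorter board and everything else where it is; do not put the board down or let it go at the end.

Things in the scene. Friction and masses are not known exactly. Their poses are not given: they have to be found in the camera images.
- reset (a joint): reset knob of the length counter, angle in rad: 0 = the zero stop (a firm end stop, cannot go below 0); it grows clockwise seen from above, so it is zeroed by turning it anticlockwise seen from above. It starts 0.7 to 1.4 rad away from the stop, turns with a light friction of about 0.05 N m and stays where it is left
- reset_grip (a point): on the knob's axis at grip height, 92 mm above the bench. Knob: black disc, 44 mm diameter, 8 mm thick, with an upright bar grip 42 mm long, 14 mm thick, 32 mm high; bar top 7 mm above this point, disc top 23 mm below. The point turns with the knob; its x axis runs along the bar, white mark at the -x end. At 0 the bar lies along the counter's x, mark at the white tick on the counter's -x edge
- counter: length counter, a fixed grey metal box 80 x 74 mm, 55 mm high, on a 90 mm square foot, with the reset knob on top; fixed at one end or the other of the stand. Origin: centre of its underside on the bench; x axis horizontal, as the stand's x; -x is the side with the black number window
- tailblock: plain wooden end block, 70 x 50 mm, 45 mm high, with two small steel bolt heads on top (3 to 4 mm more) and a 90 mm square steel foot, fixed at the end of the stand that has no counter. Origin: centre of its underside
- stand: fixed measuring stand: wooden base board 240 (x) x 400 (y) x 16 mm with two round steel rest bars of 24 mm diameter along x, at y = -95 and +95 mm, their tops 70 mm above the bench (they do not turn). Two boards lie across the bars side by side, lengthwise along y, about 124 mm apart. Origin: centre of its underside on the bench
- rail: the long board, to be lifted: pale wood, 320 mm long (y) x 42 mm wide (x) x 20 mm thick, with a block 42 x 50 mm, 25 mm high, glued on top flush with its +y end; about 0.18 kg (0.14 to 0.24). Origin: centre of its underside (of the 320 mm length); z up. It lies loose on the rest bars, in either of the two lanes, underside 70 mm above the bench
- rail_balance (a point): balance point of the long board: on its centre line, 29 mm from the middle of its length towards the end with the block, at half its thickness (10 mm above its underside). Axes as the board's: y along its length
- short: the short board, to be left alone: plain pale wood, 250 mm long (y) x 42 mm (x) x 20 mm, no block, about 0.11 kg, lying loose on the rest bars in the other lane. Origin: centre of its underside
- tape: tape measure, black, 65 x 34 mm, 62 mm high, upright on the bench beside an end of the stand. Bystander. Origin: centre of its underside
- offcut: wooden offcut, 60 x 50 x 30 mm, on the bench beside the other end of the stand. Bystander. Origin: centre of its underside
- driver: black-handled screwdriver, 150 mm long (x), 26 mm thick, lying on the base board of the stand, under the gap between the two boards, lengthwise along the stand's y. Bystander. Origin: under the middle of its length
- glue: white glue bottle, 56 mm diameter, 115 mm high, upright on the bench beyond the stand. Bystander. Origin: centre of its underside
- tin: open aluminium tin, 72 mm across its rim, 85 mm high, on the bench beyond the stand. Bystander. Origin: centre of its underside

How it is judged (in metres and radians):
On the way, in this order (a step that is already met when the one before it is completed fails the run):
1. the reset knob is back at its zero stop, while the long board still lies on the stand (value of joint reset below 0.08 rad and height (world z) of rail below 0.085 m), for 0.2 s.
2. the long board is held in the fingers, level and well clear above the stand (height (world z) of rail above 0.15 m and angle between rail's own z axis and vertical below 0.1 rad and contact force between rail and the fingers above 1 N and contact force between rail and stand below 0.2 N and contact force between rail and counter below 0.2 N and contact force between rail and tailblock below 0.2 N and contact force between rail and short below 0.2 N), for 0.5 s.
At the end, for the whole second after the job is handed in: The long board is in the fingers, underside over 150 mm above the bench, level within 0.1 rad, under 0.03 m/s and 0.15 rad/s, touching neither stand, end blocks nor short board; knob within 0.1 rad of zero; short board and bystanders within 40 mm of their starts (all of step 2 and linear speed of rail below 0.03 m/s and angular speed of rail below 0.15 rad/s and value of joint reset below 0.1 rad and distance of each of short, tape, offcut, driver, glue, tin from where it was at the start of the episode below 0.04 m); the arm keeps its last pose, push and grip.
It fails at once if the long board tips (more than 0.26 rad) (angle between rail's own z axis and vertical above 0.26 rad).
It fails at once if the short board or a bystander is moved more than 40 mm (distance of any of short, tape, offcut, driver, glue, tin from where it was at the start of the episode above 0.04 m).
It also fails if it takes over 53 s, if anything falls off the work surface, if the arm or the gripper's body presses on something with over 40 N, if the wrist force passes 120 N, or if a joint passes its speed limit or range.

## Working session

There is one attempt and no reset: what is moved stays moved. The work goes in short steps, Python scripts to look and compute and a tool call to move; the robot and the scene stay as the last step left them, time stands still between calls to the robot, and variables do not carry over. Pictures are saved under pics/ and viewed, at most 10 in all, crops included, and the job is handed in when it is done.

```bash
mkdir -p pics; ls
```

Run:
```python
from station import arm, vision, finder
import cv2
print(arm.sense(), arm.grip_point_offset)
for n in ["scene","side"]:
    p=vision.capture(n); cv2.imwrite(f"pics/{n}0.png",p["color"][:,:,::-1])
    print(n,p["mtx"].tolist(),p["rvec"],p["tvec"])
    for t in ["counter","reset","rail","short","tailblock","stand"]:
        print(t,[(x["rect"],round(x["confidence"],2)) for x in finder.recognise(t,p)[:2]])
```

```text
pics
{'time': 0.0, 'q': array([-2.16357889e+00,  6.67404338e+00,  8.26349242e+01,  7.44068114e-04,
        9.07551589e+01, -2.16621526e+00]), 'dq': array([-0.01682928,  0.09913821,  0.03424714,  0.12777175,  0.01115729,
       -0.10117851]), 'joint_torque': array([-2.39607485e-03, -7.21266031e+01, -6.22611737e+01,  7.77577632e-02,
        2.38535833e-02, -2.17692599e-05]), 'ee_pos': array([6.74807028e+02, 2.82253940e-02, 2.17915035e+02]), 'tcp_rot': array([-1.79935947e+02, -3.16737210e-03,  9.00026440e+01]), 'force': array([0.08164739, 0.17853174, 0.98464794]), 'torque': array([-0.0081203 ,  0.02211654, -0.01249391]), 'grip_force': 0.0, 'width': 92.86813620555573} 18.8
scene [[458.8559620259925, 0.0, 316.93334002951514], [0.0, 458.8559620259925, 195.91399345684204], [0.0, 0.0, 1.0]] [ 2.28288517  0.74465611 -0.32481624] [-527.69200338 -177.76620638 1408.66598478]
counter [([189.4, 221.0, 47.8, 54.1], 0.57), ([382.1, 188.9, 34.7, 39.5], 0.16)]
reset [([198.1, 224.8, 19.7, 20.0], 0.84), ([382.1, 187.8, 34.4, 40.0], 0.59)]
rail [([267.4, 161.3, 105.2, 80.5], 0.67)]
short [([244.1, 147.0, 82.4, 56.9], 0.69)]
tailblock [([365.4, 146.2, 12.3, 10.9], 0.6), ([382.4, 186.4, 33.5, 44.5], 0.22)]
stand [([214.4, 158.4, 173.4, 122.7], 0.66)]
side [[406.93374355641225, 0.0, 316.94413880593896], [0.0, 406.93374355641225, 199.33796133028068], [0.0, 0.0, 1.0]] [ 0.43902759 -2.65172152  1.3222594 ] [601.67767116 166.62926442 820.89847141]
counter [([374.2, 152.4, 37.3, 46.1], 0.56)]
reset [([207.2, 208.2, 34.5, 49.3], 0.49), ([387.3, 155.0, 17.2, 16.0], 0.47)]
rail [([256.5, 162.8, 91.0, 90.8], 0.57), ([385.4, 149.8, 19.3, 24.3], 0.5)]
short [([328.6, 184.2, 60.6, 78.9], 0.56)]
tailblock [([326.1, 183.1, 65.8, 79.7], 0.74), ([263.6, 297.9, 66.0, 60.8], 0.66)]
stand [([240.9, 177.4, 171.6, 144.6], 0.87)]
```

Run:
```python
import cv2
a=cv2.imread("pics/scene0.png")[110:310,150:430]; cv2.imwrite("pics/scene0c.png",cv2.resize(a,None,fx=2.8,fy=2.8,interpolation=cv2.INTER_CUBIC))
a=cv2.imread("pics/side0.png")[130:370,190:430]; cv2.imwrite("pics/side0c.png",cv2.resize(a,None,fx=2.5,fy=2.5,interpolation=cv2.INTER_CUBIC))
```

```text
(no output)
```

View pics/scene0c.png

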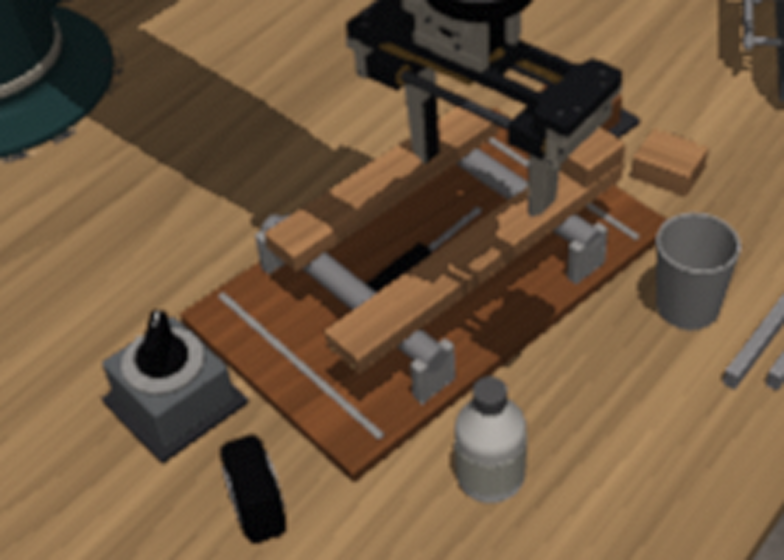

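View pics/side0c.png

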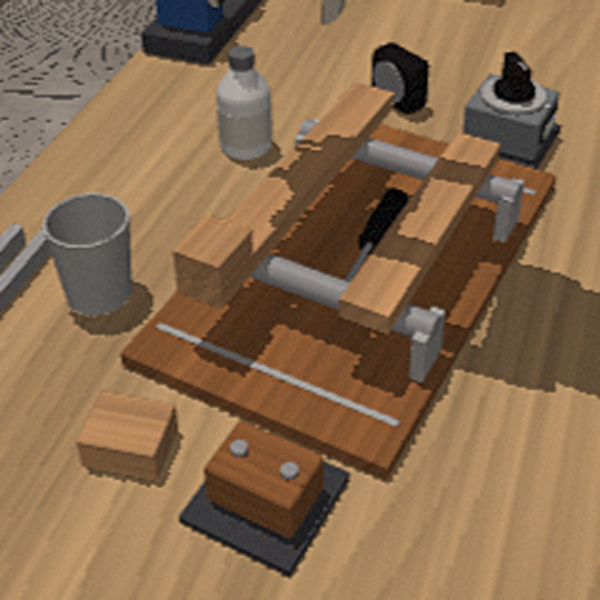

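The scene crop shows the counter at the left (knob about (160,340)). The long board is in the lane on the glue/tin side, with its block at the tailblock end. The short board is on the robot side. In the side crop, the block is at (213,255), the tailblock at (265,470) and the knob at (513,80).

Create h.py:
```python
import numpy as np, cv2
from scipy.spatial.transform import Rotation as Ro
CAL={"scene":([458.856,316.933,195.914],[2.28288517,0.74465611,-0.32481624],[-527.69200338,-177.76620638,1408.66598478],(150,110,2.8)),
"side":([406.934,316.944,199.338],[0.43902759,-2.65172152,1.3222594],[601.67767116,166.62926442,820.89847141],(190,130,2.5))}
def px(cam,x,y,z):
    (f,cx,cy),r,t,(u0,v0,s)=CAL[cam]; R=cv2.Rodrigues(np.array(r))[0]
    u,v=u0+(x+.5)/s-.5,v0+(y+.5)/s-.5
    d=R.T@np.array([(u-cx)/f,(v-cy)/f,1]); o=-R.T@np.array(t)
    return o+d*(z-o[2])/d[2]
```

Run:
```python
from h import *
for n,c,x,y,z in [("A","scene",185,318,16),("B","scene",355,478,16),("C","scene",668,218,16),("A","side",553,180,16),("C","side",125,360,16),("D","side",388,475,16),
 ("knobtop","scene",157,316,99),("knobtop","side",515,60,99),("disc","scene",160,355,60),("disc","side",513,97,60),
 ("railend L near","scene",328,335,90),("railend L far","scene",353,357,90),
 ("blk","side",175,255,115),("blk","side",222,273,115),("blk","side",252,233,115),("blk","side",208,218,115),
 ("raR","side",400,95,90),("raL","side",358,85,90)]:
    print(n,c,px(c,x,y,z).round(0))
```

```text
A scene [ 437. -126.   16.]
B scene [ 668. -166.   16.]
C scene [722. 231.  16.]
A side [ 429. -114.   16.]
C side [719. 237.  16.]
D side [489. 275.  16.]
knobtop scene [ 480. -179.   99.]
knobtop side [ 490. -190.   99.]
disc scene [ 482. -188.   60.]
disc side [ 486. -183.   60.]
railend L near scene [ 600. -108.   90.]
railend L far scene [ 631. -114.   90.]
blk side [679. 207. 115.]
blk side [638. 214. 115.]
blk side [634. 165. 115.]
blk side [674. 159. 115.]
raR side [ 586. -103.   90.]
raL side [ 630. -107.   90.]
```

Emit:
creep_tool(ticks=[[-30, -32, 0, 0], [-70, -72, 0, 0], [-105, -108, 0, 0], [-140, -144, 0, 0], [-170, -175, 0, 0]])

```text
time: 1.2
ee_pos: [498.5, -170.8, 218.7]
tcp_rot: [180.0, 0.0, 90.0]
force: [0.4, -1.1, 0.4]
width: 92.8
grip_force: 0.0
```

Emit:
creep_tool(ticks=[[-10, -12, 0, 0], [-16, -16, 0, 0], [-16, -16, 0, 0]])

```text
time: 1.5
ee_pos: [484.3, -186.1, 218.9]
tcp_rot: [180.0, 0.0, 90.0]
force: [0.3, -0.7, -0.3]
width: 92.9
grip_force: 0.0
```

Run:
```python
from station import arm, vision, finder
import cv2,pickle
s=arm.sense(); p=vision.capture("wrist")
pickle.dump((s,p),open("w1.pkl","wb"))
print(s["ee_pos"],s["tcp_rot"],p["mtx"].tolist(),p["hand_eye"].tolist())
for t in ["counter","reset"]: print(t,[(x["rect"],round(x["confidence"],2)) for x in finder.recognise(t,p)[:2]])
cv2.imwrite("pics/w1.png",p["color"][:,:,::-1])
```

```text
[ 484.31251026 -186.1468129   218.86812075] [1.79971967e+02 4.52476592e-03 8.99583292e+01] [[309.70691628693146, 0.0, 322.2473957753308], [0.0, 309.70691628693146, 202.09496796497749], [0.0, 0.0, 1.0]] [[0.00015476658018336183, -0.9714446707664908, -0.23726615368966544, 65.60342534558026], [0.9999999880222257, 0.00015074786458573757, 3.508030335930273e-05, -0.20890171387544232], [1.6887922599278094e-06, -0.23726615627700381, 0.9714446824614784, -166.22637464686295], [0.0, 0.0, 0.0, 1.0]]
counter [([283.7, 143.7, 78.5, 81.0], 0.83)]
reset [([302.7, 175.8, 42.8, 46.0], 0.65)]
```

View pics/w1.png

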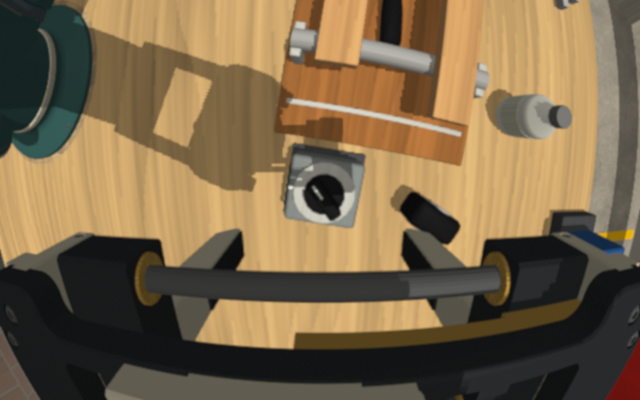

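The wrist view shows the counter at (324,185), with the knob disc at (324,195) and a diagonal bar. I'll zoom in on it.

Add to h.py:
```python
def wpx(s,p,u,v,z):
    K=p["mtx"]; a=np.array([(u-K[0,2])/K[0,0],(v-K[1,2])/K[1,1]]); r=np.hypot(*a)
    d=np.array([*(a/max(r,1e-9)*np.sin(r)),np.cos(r)]); H=np.array(p["hand_eye"])
    R=Ro.from_euler("xyz",s["tcp_rot"],degrees=True).as_matrix()
    o=R@H[:3,3]+s["ee_pos"]; d=R@H[:3,:3]@d
    return o+d*(z-o[2])/d[2]
```

Run:
```python
import cv2
a=cv2.imread("pics/w1.png")[135:235,275:375]; cv2.imwrite("pics/w1c.png",cv2.resize(a,None,fx=6,fy=6,interpolation=cv2.INTER_CUBIC))
```

```text
(no output)
```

View pics/w1c.png

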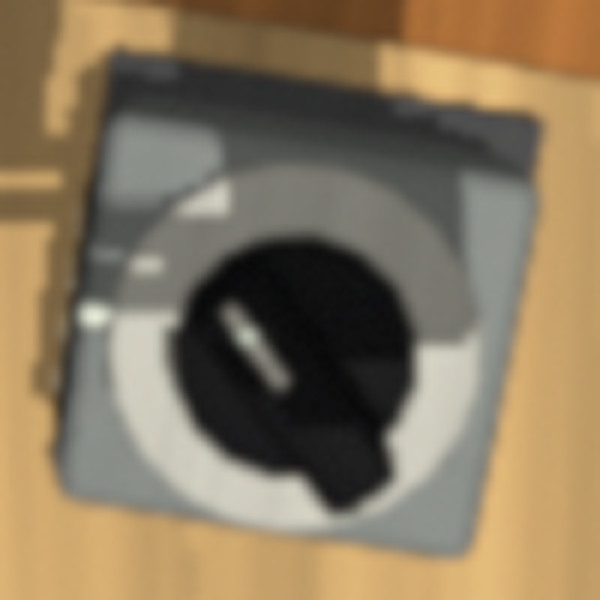

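Run:
```python
from h import *; import pickle
s,p=pickle.load(open("w1.pkl","rb"))
g=lambda x,y,z: wpx(s,p,275+(x+.5)/6-.5,135+(y+.5)/6-.5,z).round(1)
print("disc",g(294,355,69)); print("bar end",g(365,490,99)); print("mark",g(225,310,99),g(287,387,99))
for e in [(340,510),(390,470)]: print("corner",g(*e,99))
for n,x,y in [("bl",65,495),("br",465,553),("tr",535,170),("tl",110,110)]: print(n,g(x,y,55))
# rail edges
f=lambda u,v,z: wpx(s,p,u,v,z).round(1)
print("rail end corners",f(435,113,90),f(475,122,90))
```

```text
disc [ 485.6 -188.8   69. ]
bar end [ 496.8 -204.5   99. ]
mark [ 474.6 -175.1   99. ] [ 484.3 -187.5   99. ]
corner [ 492.9 -207.8   99. ]
corner [ 500.8 -201.1   99. ]
bl [ 443.1 -218.4   55. ]
br [ 517.7 -229.8   55. ]
tr [ 528.9 -157.8   55. ]
tl [ 452.9 -147.1   55. ]
rail end corners [ 595.1 -102.5   90. ] [ 640.7 -108.3   90. ]
```

Emit:
creep_tool(ticks=[[-2, 1, 15, -8], [-2, 1, 40, -16], [-2, 1, 65, -24], [-2, 1, 85, -32], [-2, 1, 95, -37]], aperture=45)

```text
time: 2.15
ee_pos: [485.2, -186.7, 121.3]
tcp_rot: [-179.9, -0.1, 127.4]
force: [-0.3, -0.4, -0.2]
width: 57.6
grip_force: 0.0
```

Emit:
creep_tool(ticks=[[0, 0, 10, 0], [0, 0, 25, 0], [0, 0, 40, 0], [0, 0, 47, 0], [0, 0, 47, 0]])

```text
time: 2.65
ee_pos: [484.7, -187.7, 75.4]
tcp_rot: [-180.0, -0.1, 127.0]
force: [-0.7, -0.0, -0.2]
width: 44.8
grip_force: 0.0
```

Emit:
creep_tool(ticks=[[0, 0, 0, 0], [0, 0, 0, 0], [0, 0, 0, 0], [0, 0, 0, 0], [0, 0, 0, 0]], aperture=0, grip_n=25)

```text
time: 3.15
ee_pos: [484.6, -188.6, 77.1]
tcp_rot: [-179.9, 0.0, 127.0]
force: [-5.2, -3.0, 3.5]
width: 14.0
grip_force: 24.8
```

Emit:
creep_tool(ticks=[[0, 0, 0, -8], [0, 0, 0, -16], [0, 0, 0, -24], [0, 0, 0, -32], [0, 0, 0, -39]])

```text
time: 3.65
ee_pos: [483.9, -189.7, 77.1]
tcp_rot: [-179.8, -0.1, 166.3]
force: [-13.9, -15.0, 6.0]
width: 13.9
grip_force: 24.9
```

Emit:
creep_tool(ticks=[[0, 0, 0, -3], [0, 0, 0, -6], [0, 0, 0, -8], [0, 0, 0, -8], [0, 0, 0, -8]])

```text
time: 4.15
ee_pos: [483.9, -189.8, 77.0]
tcp_rot: [-179.8, -0.1, 173.9]
force: [-13.9, -15.2, 4.6]
width: 14.0
grip_force: 25.9
```

```bash
python3 -c "
from station import arm;s=arm.sense();print(s['torque'],s['tcp_rot'],s['width'])"
```

```text
[-2.69067568  2.36565884 -0.50220205] [-1.79774680e+02 -1.27776244e-01  1.73931651e+02] 14.040671790545671
```

Emit:
creep_tool(ticks=[[0, 0, 0, 0], [0, 0, 0, 0], [0, 0, 0, 0], [0, 0, 0, 0]], aperture=45)

```text
time: 4.55
ee_pos: [485.2, -187.8, 76.7]
tcp_rot: [180.0, 0.0, 174.0]
force: [0.3, 1.2, 0.3]
width: 41.4
grip_force: 0.0
```

Emit:
creep_tool(ticks=[[0, 0, -20, 0], [0, 0, -60, 0], [0, 0, -100, 0], [0, 0, -140, 0], [0, 0, -145, 0]])

```text
time: 5.05
ee_pos: [486.3, -188.3, 227.0]
tcp_rot: [-179.9, 0.4, 174.0]
force: [0.8, 0.8, 0.5]
width: 45.0
grip_force: 0.0
```

Run:
```python
from station import arm, vision, finder
import cv2,pickle
s=arm.sense(); p=vision.capture("wrist")
pickle.dump((s,p),open("w2.pkl","wb"))
r=finder.recognise("reset",p)[:2];print(r,s["ee_pos"])
cv2.imwrite("pics/w2.png",p["color"][:,:,::-1])
x,y,w,h=map(int,r[0]["rect"]); a=p["color"][max(0,y-30):y+h+30,max(0,x-30):x+w+30,::-1]
print(a.shape,x,y); cv2.imwrite("pics/w2c.png",cv2.resize(a,None,fx=5,fy=5,interpolation=cv2.INTER_CUBIC))
```

```text
[{'rect': [300.4, 169.8, 40.7, 45.4], 'confidence': 0.68}] [ 486.32854476 -188.30305055  226.9574321 ]
(105, 100, 3) 300 169
```

View pics/w2c.png

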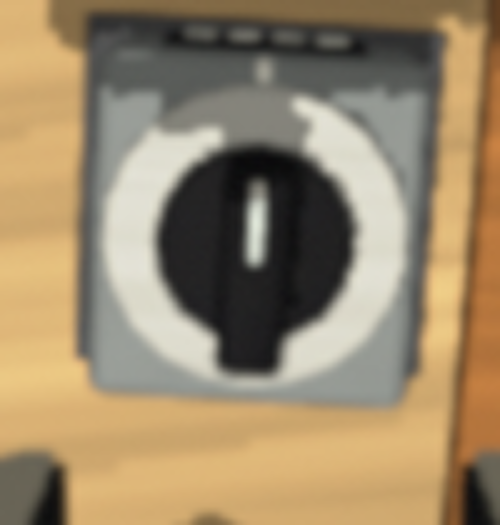

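The mark points at the tick and lines up with the counter to about 1°, so the knob is zeroed. Next is the long board.

Emit:
creep_tool(ticks=[[-18, 40, 0, 8], [-37, 82, 0, 16], [-57, 127, 0, 25], [-77, 172, 0, 33], [-95, 214, 0, 42]], aperture=93)

```text
time: 5.65
ee_pos: [600.7, 14.1, 219.6]
tcp_rot: [-179.9, -0.1, 133.4]
force: [0.7, 0.4, 0.2]
width: 80.4
grip_force: 0.0
```

Emit:
creep_tool(ticks=[[6, 20, 0, 8], [12, 40, 0, 16], [18, 60, 0, 24], [21, 63, 0, 32], [21, 63, 0, 40]])

```text
time: 6.15
ee_pos: [631.2, 72.0, 219.0]
tcp_rot: [-179.8, -0.0, 93.5]
force: [0.4, -0.2, 0.0]
width: 92.7
grip_force: 0.0
```

Emit:
creep_tool(ticks=[[0, 0, 0, 6], [0, 0, 0, 11], [0, 0, 0, 11], [0, 0, 0, 11]])

```text
time: 6.55
ee_pos: [631.2, 71.0, 220.3]
tcp_rot: [-179.9, 0.0, 82.9]
force: [0.6, -0.3, 0.9]
width: 93.0
grip_force: 0.0
```

Run:
```python
from station import arm, vision, finder
import cv2,pickle
s=arm.sense(); p=vision.capture("wrist")
pickle.dump((s,p),open("w3.pkl","wb"))
print([ (r["rect"],r["confidence"]) for r in finder.recognise("rail",p)[:2]],s["ee_pos"],s["tcp_rot"])
cv2.imwrite("pics/w3.png",p["color"][:,:,::-1])
```

```text
[([308.7, 50.6, 56.7, 281.2], 0.86)] [631.19664754  71.01288325 220.25055694] [-1.79900579e+02  1.76629460e-02  8.28801943e+01]
```

View pics/w3.png

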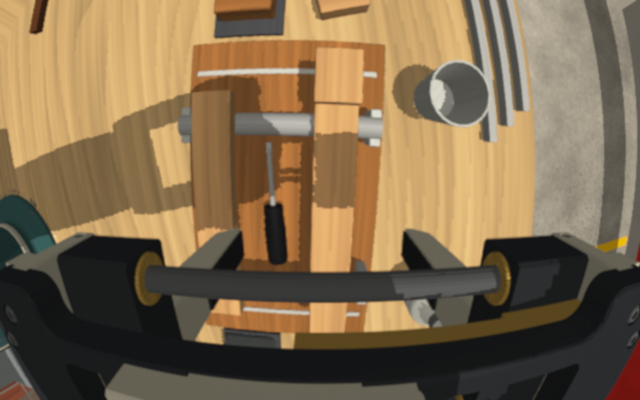

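Run:
```python
import cv2
a=cv2.imread("pics/w3.png")[35:275,270:400]; cv2.imwrite("pics/w3c.png",cv2.resize(a,None,fx=2.5,fy=2.5,interpolation=cv2.INTER_CUBIC))
```

```text
(no output)
```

View pics/w3c.png

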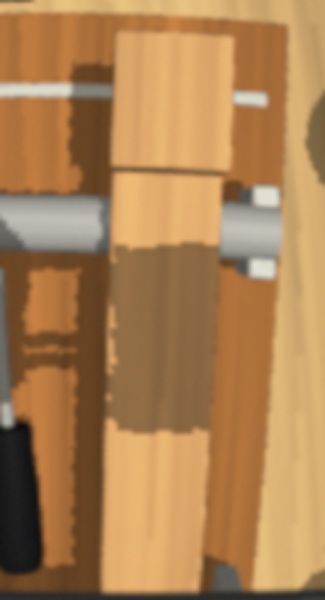

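The block's top spans from (116,31)–(234,37) to (111,165)–(230,172) in the crop. The board's edges run (112,180)→(102,590) and (222,180)→(202,590).

Run:
```python
from h import *; import pickle
s,p=pickle.load(open("w3.pkl","rb"))
g=lambda x,y,z: wpx(s,p,270+(x+.5)/2.5-.5,35+(y+.5)/2.5-.5,z)
b=[g(*q,115) for q in [(116,31),(234,37),(230,172),(111,165)]]
for q in b: print("blk",q.round(1))
L=[g(112,180,90),g(102,590,90)];R=[g(222,180,90),g(202,590,90)]
for q in L+R: print("edge",q.round(1))
for d in (L[0]-L[1],R[0]-R[1]): print(np.degrees(np.arctan2(-d[0],d[1])))
far=(b[0]+b[1])/2; c=np.mean(b,0)
for a in (-7,-8,-9):
    y=np.array([-np.sin(np.radians(a)),np.cos(np.radians(a)),0]); print(a,"bal",(far-131*y).round(1),(c-106*y).round(1))
print((sum(L)+sum(R))/4)
```

```text
blk [642.6 208.7 115. ]
blk [683.3 202.1 115. ]
blk [675.6 153.6 115. ]
blk [634.9 160.7 115. ]
edge [634.1 157.2  90. ]
edge [608.2  -8.6  90. ]
edge [675.5 152.4  90. ]
edge [650.4 -14.   90. ]
-8.868163698487407
-8.588708007997797
-7 bal [647.   75.4 115. ] [646.2  76.1 115. ]
-8 bal [644.7  75.7 115. ] [644.3  76.3 115. ]
-9 bal [642.4  76.  115. ] [642.5  76.6 115. ]
[642.06846715  71.76890035  90.        ]
```

Run:
```python
from station import arm
import numpy as np
s=arm.sense(); print(s["time"],s["ee_pos"],s["tcp_rot"])
y=np.radians(s["tcp_rot"][2]); d=np.array([642.8,76.2])-s["ee_pos"][:2]
print(d@[np.cos(y),np.sin(y)], d@[np.sin(y),-np.cos(y)], s["tcp_rot"][2]-81.2)
```

```text
6.65 [631.36283953  70.99620392 220.91729724] [-1.79947878e+02  8.22773237e-03  8.28443031e+01]
6.587947352576057 10.699863688192204 1.6443031376308141
```

Emit:
creep_tool(ticks=[[4, 6, 20, 1.6], [6.6, 10.7, 50, 1.6], [6.6, 10.7, 80, 1.6], [6.6, 10.7, 105, 1.6], [6.6, 10.7, 115, 1.6]], aperture=93)

```text
time: 7.15
ee_pos: [641.9, 76.1, 103.7]
tcp_rot: [-179.8, 0.0, 81.2]
force: [0.2, 0.4, -0.2]
width: 93.0
grip_force: 0.0
```

Emit:
creep_tool(ticks=[[0, 0, 12, 0], [0, 0, 27, 0], [0, 0, 40, 0], [0, 0, 45, 0], [0, 0, 45, 0]])

```text
time: 7.65
ee_pos: [642.7, 76.2, 61.0]
tcp_rot: [-179.9, 0.0, 81.1]
force: [1.1, -0.3, 0.5]
width: 92.9
grip_force: 0.0
```

Run:
```python
from station import arm,vision
import cv2
p=vision.capture("wrist"); cv2.imwrite("pics/w4.png",p["color"][:,:,::-1])
```

```text
(no output)
```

View pics/w4.png

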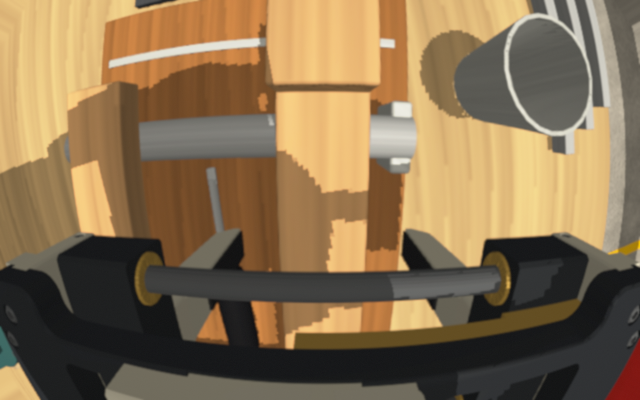

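The board sits centred between the fingers, so I'll close and lift slowly.

Emit:
creep_tool(ticks=[[0, 0, 0, 0], [0, 0, 0, 0], [0, 0, 0, 0], [0, 0, 0, 0], [0, 0, 0, 0]], aperture=0, grip_n=55)

```text
time: 8.2
ee_pos: [643.0, 76.2, 61.8]
tcp_rot: [180.0, -0.0, 81.1]
force: [0.4, -0.3, -0.8]
width: 57.8
grip_force: 0.0
```

Emit:
creep_tool(ticks=[[0, 0, 0, 0], [0, 0, -2, 0], [0, 0, -5, 0], [0, 0, -8, 0], [0, 0, -12, 0]])

```text
time: 8.7
ee_pos: [642.9, 76.2, 73.9]
tcp_rot: [-180.0, 0.0, 81.1]
force: [-0.2, 0.2, -1.7]
width: 41.7
grip_force: 55.0
```

```bash
python3 -c "
from station import arm;s=arm.sense();print(s['torque'],s['force'])"
```

```text
[ 0.00212996 -0.01121338  0.04128867] [-0.21233677  0.15012777 -1.72987112]
```

Emit:
creep_tool(ticks=[[0, 0, -6, 0], [0, 0, -12, 0], [0, 0, -18, 0], [0, 0, -24, 0], [0, 0, -30, 0]])

```text
time: 9.2
ee_pos: [643.0, 76.2, 104.3]
tcp_rot: [180.0, -0.0, 81.1]
force: [-0.4, 0.4, -1.8]
width: 41.6
grip_force: 55.0
```

Emit:
creep_tool(ticks=[[0, 0, -8, 0], [0, 0, -18, 0], [0, 0, -28, 0], [0, 0, -38, 0], [0, 0, -48, 0]])

```text
time: 9.7
ee_pos: [643.0, 76.2, 152.7]
tcp_rot: [180.0, -0.0, 81.1]
force: [1.0, -0.1, -2.0]
width: 41.2
grip_force: 55.0
```

Emit:
creep_tool(ticks=[[0, 0, -10, 0], [0, 0, -20, 0], [0, 0, -28, 0], [0, 0, -34, 0], [0, 0, -38, 0]])

```text
time: 10.2
ee_pos: [643.0, 76.2, 190.2]
tcp_rot: [180.0, -0.0, 81.1]
force: [0.5, -0.1, -2.8]
width: 41.9
grip_force: 55.0
```

Emit:
creep_tool(ticks=[[0, 0, 0, 0], [0, 0, 0, 0], [0, 0, 0, 0], [0, 0, 0, 0], [0, 0, 0, 0]])

```text
time: 10.7
ee_pos: [642.9, 76.2, 189.4]
tcp_rot: [-180.0, 0.0, 81.1]
force: [0.6, -0.5, -1.4]
width: 41.5
grip_force: 55.0
```

Run:
```python
from station import arm,vision
import cv2
p=vision.capture("side"); cv2.imwrite("pics/s5.png",p["color"][:,:,::-1])
p=vision.capture("scene"); cv2.imwrite("pics/s6.png",p["color"][:,:,::-1])
a=cv2.imread("pics/s5.png")[100:370,150:450];b=cv2.imread("pics/s6.png")[60:330,150:450]
cv2.imwrite("pics/s7.png",cv2.resize(cv2.hconcat([a,b]),None,fx=1.33,fy=1.33,interpolation=cv2.INTER_CUBIC))
```

```text
(no output)
```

View pics/s7.png

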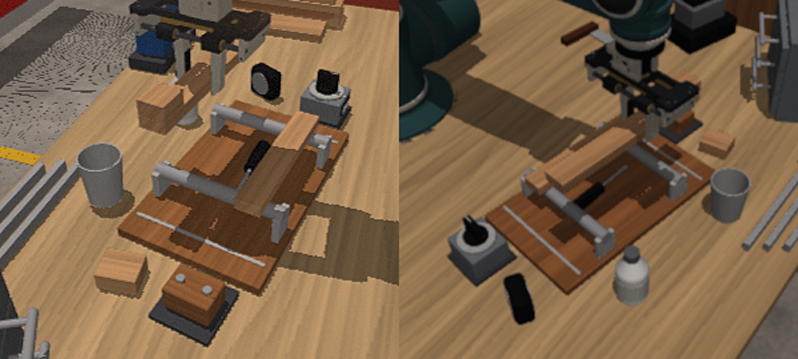

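Run:
```python
from station import arm,vision
import cv2
s=arm.sense();print(s["torque"],s["ee_pos"],s["dq"].round(2))
p=vision.capture("wrist"); b=p["color"][:,:,::-1]; cv2.imwrite("pics/w8.png",b)
a=cv2.imread("pics/w4.png")
cv2.imwrite("pics/w9.png",cv2.resize(cv2.hconcat([a[:260,230:420],b[:260,230:420]]),None,fx=2,fy=2))
```

```text
[ 0.03523414 -0.04648441  0.03935365] [642.95208006  76.18316697 189.54554988] [ 0.01  0.03  0.02  0.03 -0.05 -0.05]
```

View pics/w9.png

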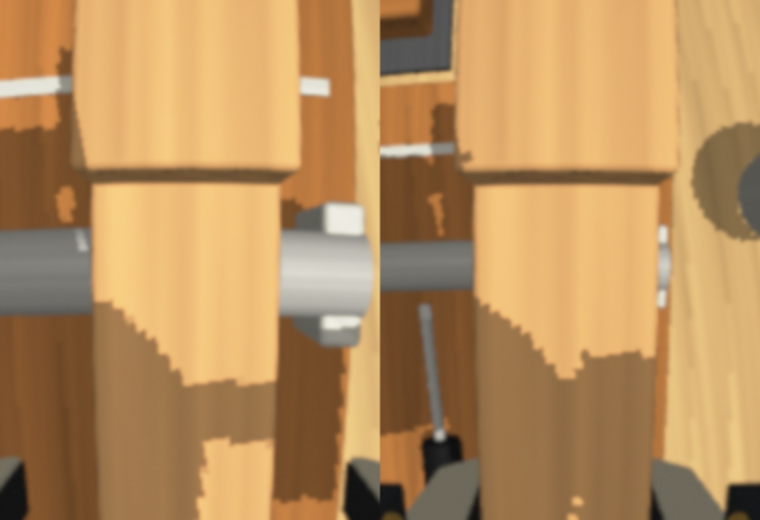

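The block edge is at nearly the same place and size relative to the tool before and after the lift (row 168 against 172, width about 220 px), so the board is level and still.

Emit:
creep_tool(ticks=[[0, 0, 0, 0], [0, 0, 0, 0], [0, 0, 0, 0]])

```text
time: 11.15
ee_pos: [643.0, 76.2, 189.7]
tcp_rot: [-180.0, 0.0, 81.1]
force: [0.1, -0.3, -1.4]
width: 41.8
grip_force: 55.0
```

```bash
python3 -c "
from station import arm;print(arm.sign_off())"
```

```text
the job is handed in; nothing more can be done
None
```

I turned the reset knob back to its zero stop, then lifted the long board level about 12 cm; it is held still in the gripper, and I handed the job in at 11.2 s, with no verdict returned.

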